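# Size a seamer guide pin in the ring gauge

### The job

Take the guide pin that stands in the green-framed nest and pass it, nose down, through the rings of the sprung ring gauge until one proves too narrow for it (a pin held off-centre can also catch on a ring that it would pass); press lightly there, so that the ring tower clearly gives a few millimetres, but never push hard or press the tower down to its bottom stop. Then stand the pin upright and fully home in the socket of the same colour as the ring that stopped it, and let go. Leave the other two pins and the things around where they are.

Things in the scene. Friction and masses are not known exactly. Their poses are not given: they have to be found in the camera images.
- pin_a: Guide pin, 112 mm tall, 0.11 to 0.22 kg, upright: steel shank from the origin up to 62 mm, 2 mm 45-degree chamfer at the nose; collar 44 mm across from 62 to 67 mm; black round handle above. Origin: centre of the nose (lower end); z runs up the pin. The three pins differ only in the shank: 28, 24 and 20 mm across; which is which is not told, and the block hides the shanks.
- pin_a_grip (a point): Centre of the black handle of pin_a (26 mm across, 45 mm long), 89.5 mm above its nose, on its axis: the place to grasp.
- pin_b: Guide pin, described as pin_a; origin at the nose. Shank size not told.
- pin_b_grip (a point): Centre of the black handle of pin_b (26 mm across, 45 mm long), 89.5 mm above its nose, on its axis: the place to grasp.
- pin_c: Guide pin, described as pin_a; origin at the nose. Shank size not told.
- pin_c_grip (a point): Centre of the black handle of pin_c (26 mm across, 45 mm long), 89.5 mm above its nose, on its axis: the place to grasp.
- nest_block: White block 68 x 224 x 72 mm (x, y, z), fixed, with three nests (round holes 32 mm across, 64 mm deep) 75 mm apart in a row along its y axis, each holding a pin that rests on its collar, nose 62 mm below the block's top. Origin: centre of its underside.
- green_nest (a point): Centre of the mouth of the nest framed in green (the end nest on the block's -y side), on the block's top, 72 mm above the table. The pin standing here is the one to be gauged.
- gauge_base: Round grey foot of the ring gauge, 92 mm across, 8 mm thick, fixed to the table; origin: centre of its underside, on the gauge's vertical axis. A pin is stopped by the first ring narrower than its shank, its nose then about 1 mm below that ring's upper face; it passes a wider ring with 1 mm or more to spare all round, but held off the axis it can hang on it too.
- gauge_mouth (a point): Centre of the top ring's upper face, 92 mm above the table when unpressed. Four level rings, 46 mm across, 6 mm thick, stand one above the other on the gauge's axis. Bores from the top: steel 30 mm (every pin passes), yellow 26, blue 22, red 18 mm; upper faces 0, 15, 30 and 45 mm below this point. Two thin rods 25 mm either side of the axis join them and end 2 mm above the top ring.
- gauge_head (a joint): How far the whole sprung ring tower is pressed down, in m: 0 unpressed, 0.016 at its bottom stop. It starts to give at about 0.6 N and then takes 0.9 N for each mm; it springs back up.
- socket_yellow_mouth (a point): Centre of the mouth of the yellow socket: a fixed upright yellow tube 50 mm across on a dark foot 72 mm across, bore 32 mm, 64 mm deep, mouth 72 mm above the table. A pin that is fully home rests with its collar on the rim, its nose 62 mm below this point.
- socket_blue_mouth (a point): Centre of the mouth of the blue socket: a fixed upright blue tube 50 mm across on a dark foot 72 mm across, bore 32 mm, 64 mm deep, mouth 72 mm above the table. A pin that is fully home rests with its collar on the rim, its nose 62 mm below this point.
- socket_red_mouth (a point): Centre of the mouth of the red socket: a fixed upright red tube 50 mm across on a dark foot 72 mm across, bore 32 mm, 64 mm deep, mouth 72 mm above the table. A pin that is fully home rests with its collar on the rim, its nose 62 mm below this point.
- sealed_can_1: Closed tan can, 71 mm across, 107 mm tall, a bystander. Origin: centre of its underside.
- weight_1: Grey check weight with a knob, 38 mm across, 61 mm tall, a bystander. Origin: centre of its underside.
- marker_red: Red marker pen lying flat, 140 mm long, 13 mm thick, a bystander. Origin: centre of its underside.
There are look-alikes about, which are no part of the job. What is shaped like the pin_a but turquoise is not meant.

How it is judged (in metres and radians):
On the way:
1. a pin is in the gauge on the ring that stops it, and presses the ring tower down by more than 2 mm for 0.2 s (((z of pin_a in the frame of gauge_mouth between -0.0195 and -0.0125 m and horizontal distance between pin_a and gauge_mouth below 0.004 m and value of joint gauge_head above 0.002 m) or (z of pin_b in the frame of gauge_mouth between -0.0345 and -0.0275 m and horizontal distance between pin_b and gauge_mouth below 0.004 m and value of joint gauge_head above 0.002 m) or (z of pin_c in the frame of gauge_mouth between -0.0495 and -0.0425 m and horizontal distance between pin_c and gauge_mouth below 0.004 m and value of joint gauge_head above 0.002 m))), for 0.2 s.
At the end, for the whole second after the job is handed in: The gauged pin stands upright (0.1 rad), at rest, nose at least 58 mm below the mouth of the socket coloured like the ring that stopped it, within 10 mm of its centre; the other two pins stand in their own nests (moved under 12 mm, upright within 0.1 rad) (((z of pin_a in the frame of socket_yellow_mouth below -0.058 m and horizontal distance between pin_a and socket_yellow_mouth below 0.01 m and angle between each of pin_a, pin_b, pin_c's own z axis and vertical below 0.1 rad and linear speed of pin_a below 0.02 m/s and distance of each of pin_b, pin_c from where it was at the start of the episode below 0.012 m and horizontal distance between each of pin_b, pin_c and green_nest above 0.04 m) or (z of pin_b in the frame of socket_blue_mouth below -0.058 m and horizontal distance between pin_b and socket_blue_mouth below 0.01 m and angle between each of pin_b, pin_a, pin_c's own z axis and vertical below 0.1 rad and linear speed of pin_b below 0.02 m/s and distance of each of pin_a, pin_c from where it was at the start of the episode below 0.012 m and horizontal distance between each of pin_a, pin_c and green_nest above 0.04 m) or (z of pin_c in the frame of socket_red_mouth below -0.058 m and horizontal distance between pin_c and socket_red_mouth below 0.01 m and angle between each of pin_c, pin_a, pin_b's own z axis and vertical below 0.1 rad and linear speed of pin_c below 0.02 m/s and distance of each of pin_a, pin_b from where it was at the start of the episode below 0.012 m and horizontal distance between each of pin_a, pin_b and green_nest above 0.04 m))); the robot touches nothing.
It fails at once if the ring tower is pressed down to its bottom stop (more than 14.5 of 16 mm) (value of joint gauge_head above 0.0145 m).
It fails at once if a pin pushes on the ring tower with more than 22 N (contact force between any of pin_a, pin_b, pin_c and gauge_base above 22 N).
It fails at once if the can, the check weight or the red marker is shifted by more than 30 mm (distance of any of sealed_can_1, weight_1, marker_red from where it was at the start of the episode above 0.03 m).
It also fails if it takes over 61 s, if anything falls off the work surface, if the arm or the gripper's body presses on something with over 40 N, if the wrist force passes 120 N, or if a joint passes its speed limit or range.

### The arm

A 6-joint arm with a two-finger parallel gripper is mounted at the origin on the work surface; the furniture and walls round the work are solid. World frame = base frame: x ahead of the robot, y to its left, z up, the work surface at z = 0. Lengths are in m, angles in degrees, forces in N, time in s.
With the tool pointing down it reaches from about 0.325 to 0.9 m from the base axis. Payload 6.1 kg.
Tool frame: the origin (TCP) lies at the centre of the arm's flange, where the gripper is bolted on; the fingertips stand 173 mm ahead of it and the grasp point (between the pads) lies 155 mm ahead of it; y points along the fingers, z is the direction in which the jaws open and shut, and the axes are right-handed (so a half turn about y gives the same grasp; the last joint's range is limited). The gripper opens to 85 mm and grips with 20 to 120 N. Pads are 22 mm wide; open, the fingers measure 114 mm over their backs; the gripper's body (76 mm by 85 mm) begins 54 mm behind the grasp point. The pads swing forward as they close: fully open they stand 13 mm farther back than shut.
Start: joints at [60.9, 12.628, 87.462, -0, 79.91, -7.225], TCP at [0.233, 0.58, 0.405] pointing down, gripper open.
Joint ranges: [-170.65, 170.65], [-52.31, 119.04], [5.05, 147.46], [-71.25, 251.25], [11.57, 151.72], [-153.62, 153.62]. Speed limits (degrees/s): [147.25, 147.25, 172.46, 180, 180, 180].

### API

Orientations are given as a 3x3 rotation matrix whose columns are the frame's x, y, z axes.
In Python, from station import * gives the robot as it stands.
- The arm moves only by the tool apply_moves, never from a script. Its argument "moves" is a list of rows, each an object with "xyz": the shift along the tool's x, y, z in mm, a list of three; "roll": the turn about the tool's y in rad. In form: [{"xyz": [x, y, z], "roll": roll}, ...]. A call has 1 to 10 rows; each row is the pose to reach, as a shift and turn from the pose commanded when the call began, along the tool's axes at that moment; what a row does not reach only later rows make up. A row lasts 1/8 s, in which the tool goes at most 62.5 mm and 10.7 degrees, less where a joint would pass 70% of its speed; a pose out of reach is approached as far as the arm can. A call with a gripper value outside its range is refused whole. "jaw" is the opening, from 0 (shut) to 1 (fully open), set as the call begins (left out, the last holds). The fingers move at their own pace and stop on an object; "squeeze" is the grip in N (left out, the last holds). Time passes only in rows, so rows that repeat a pose let the fingers close. It gives the time, the measured TCP pose, the force and the opening at its end, in the units of the state.
- get_state(): the state, without advancing time (a new reading comes with each control period).
- read_camera(name): name is "scene" or "top" or "wrist"; returns (picture, depth): 420x560x3 uint8, red, green, blue; 420x560 float32, m along the optical axis (not along the pixel's ray), 0 where there is no reading.
- camera_info(name): a dict with "camera_matrix" (3x3 intrinsics, pixels), "position" and "rotation" of the camera in the world; the wrist camera has in their place "tool_from_camera" (4x4, takes a point from camera to tool coordinates, whose origin is the TCP and whose axes are the tool frame's). Camera axes: x right, y down, z forward; pixel columns grow to the right and rows downward; lengths in m; the calibration is good to about 2 mm. The wrist camera is an equidistant fisheye: a pixel r from the principal point sees the ray r / f radians off the axis. A picture is of the moment at which its call begins: read the wrist's pose just before it. camera_info takes no time and is no camera call.
- finish_job(): hands the job in, once; it reports no verdict.
Trained networks look in the newest picture that a camera, given by its name, has taken for a name from the list of things; names that differ only in an ending like _2 or _b are one class to them, and where a whole thing is asked for, a point or a joint stands for the part that bears it (a point fixed in the world has none). Each returns a list of dicts, best first, with "confidence" (0 to 1); they miss things now and then, are a little off and sometimes report something else, mostly with a low value. They report only what shows in the picture. A call takes as long as a camera call. They do not tell look-alikes from the thing itself.
- look_for(camera, label): "location" ([column, row] in pixels, amid what is visible of it).
The state is a dict: "clock": time; "joint_pos": joint angles; "joint_velocities": joint speeds; "effort": joint torques, N m; "ee_pos": TCP position; "orientation": TCP orientation; "wrist_force": force on the tool from outside, world axes, zero at the start; "moment": the same for the moment, N m; "gripper_width": finger opening in m.
Only numpy, scipy, OpenCV 4.12 (cv2) and the standard library are available. Lean on these libraries where they do the work, as an engineer would, in place of code of your own. Each camera call takes 0.05 s, during which the arm holds its last target. There are 200 camera calls.

## Working session

There is one attempt and no reset: what is moved stays moved. The work goes in short steps, Python scripts to look and compute and a tool call to move; the robot and the scene stay as the last step left them, time stands still between calls to the robot, and variables do not carry over. Pictures are saved under pics/ and viewed, about 8 in all and at most 12, crops included, and the job is handed in when it is done.

Besides the shell and the picture viewer there is one more tool, called after "Emit:" in YAML: its name, and indented under it one key for each argument. apply_moves: Moves the arm, as the interface text tells. Its arguments: {"type":"object","properties":{"moves":{"type":"array"},"jaw":{"type":"number"},"squeeze":{"type":"number"}},"required":["moves"]}

```bash
mkdir -p pics; cat > h.py <<'E'
from station import *
import numpy as np, cv2
def snap(cam,fn=None):
    s=get_state(); im,d=read_camera(cam)
    if fn: cv2.imwrite('pics/'+fn,im[:,:,::-1])
    return s,im,d
def world(cam,u,v,z):  # z: depth; array ok
    c=camera_info(cam);K=np.array(c["camera_matrix"])
    p=np.stack([(u-K[0,2])/K[0,0]*z,(v-K[1,2])/K[1,1]*z,z],-1)
    return p@np.array(c["rotation"]).T+np.array(c["position"])
def onplane(cam,u,v,h):
    c=camera_info(cam);p0=np.array(c["position"]);r=world(cam,u,v,1.0)-p0
    return p0+r*(h-p0[2])/r[2]
E
python3 - <<'E'
from h import *
for c in("top","scene"):
    s,im,d=snap(c,c+"0.png"); np.save(c+"_d.npy",d)
    i=camera_info(c);print(c,np.round(i["position"],3),np.round(i["rotation"],3).tolist(),i["camera_matrix"])
    for l in("pin_a","gauge_base","nest_block","socket_yellow_mouth","socket_blue_mouth","socket_red_mouth"):
        try: print(l,[(np.round(x["location"]).tolist(),round(x["confidence"],2)) for x in look_for(c,l)][:5])
        except Exception as e: print(l,e)
print(s)
E
```

```text
top [0.41  0.023 1.083] [[0.003, -0.989, 0.15], [-1.0, -0.001, 0.015], [-0.014, -0.15, -0.989]] [[434.74443214   0.         286.28534769]
 [  0.         434.74443214 214.59242644]
 [  0.           0.           1.        ]]
pin_a [([250.0, 208.0], 0.85), ([207.0, 228.0], 0.77), ([145.0, 218.0], 0.68), ([173.0, 221.0], 0.59)]
gauge_base [([290.0, 252.0], 0.7)]
nest_block [([185.0, 226.0], 0.9)]
socket_yellow_mouth [([378.0, 263.0], 0.74), ([173.0, 221.0], 0.3)]
socket_blue_mouth [([415.0, 260.0], 0.93)]
socket_red_mouth []
scene [ 0.057 -0.54   0.956] [[0.751, -0.489, 0.443], [-0.66, -0.549, 0.513], [-0.007, -0.678, -0.735]] [[469.41178196   0.         284.52013536]
 [  0.         469.41178196 214.25098982]
 [  0.           0.           1.        ]]
pin_a [([269.0, 209.0], 0.84), ([232.0, 192.0], 0.73), ([212.0, 157.0], 0.65), ([219.0, 177.0], 0.58)]
gauge_base [([265.0, 257.0], 0.59)]
nest_block [([219.0, 196.0], 0.91), ([320.0, 326.0], 0.21)]
socket_yellow_mouth [([318.0, 324.0], 0.97)]
socket_blue_mouth [([347.0, 353.0], 0.92)]
socket_red_mouth [([376.0, 312.0], 0.78)]
{'clock': 0.35, 'joint_pos': array([ 6.09023060e+01,  1.26416704e+01,  8.74767130e+01, -5.97774592e-04,
        7.99094953e+01, -7.22295302e+00]), 'joint_velocities': array([ 0.02729292, -0.13533915, -0.22184428,  0.00814488,  0.00117824,
       -0.05547502]), 'effort': array([ 4.52828417e-04, -4.96137357e+01, -3.89024055e+01, -1.81441192e-04,
        5.25404364e-03,  3.23366430e-05]), 'ee_pos': array([0.23281662, 0.5799537 , 0.40441558]), 'orientation': array([[ 9.28001273e-01, -2.27645843e-04,  3.72576954e-01],
       [-3.72577020e-01, -4.30159850e-04,  9.28001174e-01],
       [-5.09879626e-05, -9.99999882e-01, -4.84004498e-04]]), 'wrist_force': array([-0.26523147, -0.18909722, -0.45006093]), 'moment': array([0.00535188, 0.05761421, 0.06907571]), 'gripper_width': 0.0853648099751207}
```

View pics/top0.png

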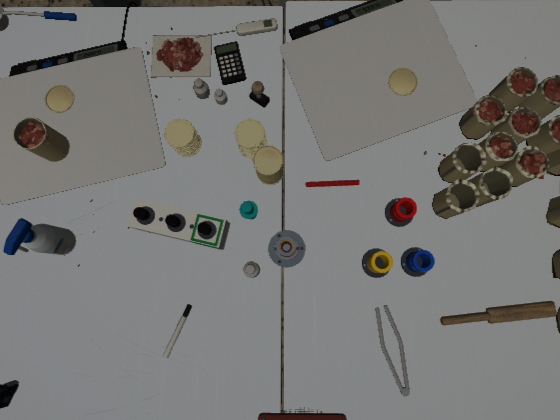

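View pics/scene0.png

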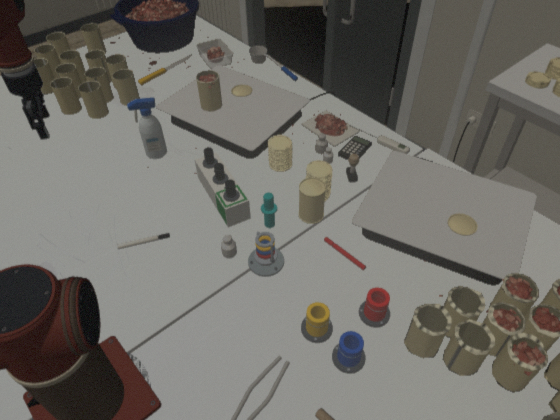

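The top view shows three black handles at (145,215), (175,222) and (207,230). The one in the green frame at (207,230) is the pin meant, since the turquoise look-alike at (249,210) stands free of the block. The gauge is at (287,247) and the sockets are yellow (379,262), blue (420,261) and red (403,209). Next I measure from the depth images and enlarge a crop to confirm.

```bash
python3 - <<'E'
from h import *
V,U=np.mgrid[:420,:560]
ims={c:cv2.imread(f'pics/{c}0.png') for c in("top","scene")}
W={c:world(c,U,V,np.load(c+"_d.npy")) for c in ims}
t=ims["top"];cv2.imwrite('pics/crop1.png',cv2.resize(t[190:290,115:315],None,fx=4,fy=4,interpolation=cv2.INTER_CUBIC))
# guesses via plane
g={"pinL":(143,213,.12),"pinM":(174,221,.12),"pinG":(206,229,.122),"gauge":(287,246,.092),"Y":(380,262,.072),"B":(421,260,.072),"R":(404,208,.072),"turq":(249,209,.1),"can":(268,158,.107),"weight":(251,269,.06)}
for n,(u,v,h) in g.items():
    p=onplane("top",u,v,h); print(n,np.round(p,4),"reach",round(np.hypot(p[0],p[1]),3))
    lo,hi={"pin":(.108,.135),"gau":(.083,.10),"tur":(.03,.14),"can":(.09,.12),"wei":(.03,.08)}.get(n[:3],(.062,.082))
    for c in ims:
        w=W[c];r=np.hypot(w[...,0]-p[0],w[...,1]-p[1]);m=(r<.035)&(w[...,2]>lo)&(w[...,2]<hi)
        q=w[m]
        if len(q)>4:
            a=cv2.minEnclosingCircle(q[:,:2].astype(np.float32)); print("  ",c,len(q),"mean",np.round(q.mean(0),4),"circ",np.round(a[0],4),round(a[1],4),"z",np.round(np.percentile(q[:,2],[5,50,95]),4))
# colour tops per hue
for c in ims:
    hsv=cv2.cvtColor(ims[c],cv2.COLOR_BGR2HSV)
    for n,(a,b) in {"Y":(18,32),"B":(105,125),"R":(-1,6),"green":(50,75)}.items():
        m=(hsv[...,0]>a)&(hsv[...,0]<b)&(hsv[...,1]>150)&(hsv[...,2]>50)
        w=W[c];k="pinG" if n=="green" else n
        p=onplane("top",*g[k][:2],.072)
        m&=(np.hypot(w[...,0]-p[0],w[...,1]-p[1])<.06)&(abs(w[...,2]-.072)<.012)
        q=w[m].astype(np.float32)
        if len(q)>4:
            print(n,c,len(q),np.round(q.mean(0),4),[np.round(x,4).tolist() if np.ndim(x) else round(x,3) for x in (cv2.minAreaRect(q[:,:2]*1000) if n=="green" else cv2.minEnclosingCircle(q[:,:2]))])
E
```

```text
pinL [0.5592 0.3599 0.12  ] reach 0.665
   top 121 mean [0.5603 0.3677 0.121 ] circ [0.5611 0.3692] 0.013 z [0.1107 0.1219 0.1252]
   scene 69 mean [0.5597 0.3632 0.1177] circ [0.5615 0.3669] 0.0145 z [0.1109 0.1194 0.123 ]
pinM [0.5412 0.2891 0.12  ] reach 0.614
   top 117 mean [0.5436 0.2951 0.1211] circ [0.5448 0.2964] 0.0131 z [0.1115 0.122  0.1253]
   scene 78 mean [0.5426 0.2902 0.1178] circ [0.5457 0.2932] 0.0145 z [0.1098 0.1193 0.1221]
pinG [0.523  0.2161 0.122 ] reach 0.566
   top 117 mean [0.5265 0.2222 0.1213] circ [0.5275 0.2238] 0.0133 z [0.112  0.1222 0.1257]
   scene 87 mean [0.5252 0.2173 0.1176] circ [0.5272 0.2179] 0.0142 z [0.1089 0.119  0.1228]
gauge [0.4878 0.0358 0.092 ] reach 0.489
   top 196 mean [0.4889 0.0378 0.0927] circ [0.4889 0.0381] 0.0275 z [0.0896 0.0927 0.0959]
   scene 172 mean [0.4884 0.0341 0.0903] circ [0.4891 0.0342] 0.028 z [0.0865 0.0906 0.0938]
Y [ 0.4529 -0.1786  0.072 ] reach 0.487
   top 246 mean [ 0.4544 -0.182   0.0718] circ [ 0.4543 -0.182 ] 0.0252 z [0.0652 0.0722 0.0748]
   scene 293 mean [ 0.4533 -0.1869  0.0698] circ [ 0.4552 -0.18
[... 748 characters left out ...]
802 0.107 ] reach 0.695
   top 659 mean [0.6886 0.0807 0.1069] circ [0.6891 0.0803] 0.0347 z [0.1036 0.107  0.1101]
   scene 385 mean [0.6889 0.0785 0.1052] circ [0.6899 0.0796] 0.0344 z [0.1014 0.1054 0.1085]
weight [0.4363 0.1202 0.06  ] reach 0.453
   top 194 mean [0.4367 0.1216 0.047 ] circ [0.437 0.123] 0.0192 z [0.0335 0.0395 0.0642]
   scene 181 mean [0.4348 0.1151 0.045 ] circ [0.438  0.1192] 0.0204 z [0.0322 0.0402 0.0615]Traceback (most recent call last):
  File "<stdin>", line 26, in <module>
cv2.error: OpenCV(4.12.0) /io/opencv/modules/imgproc/src/shapedescr.cpp:201: error: (-215:Assertion failed) count >= 0 && (depth == CV_32F || depth == CV_32S) in function 'minEnclosingCircle'
```

View pics/crop1.png

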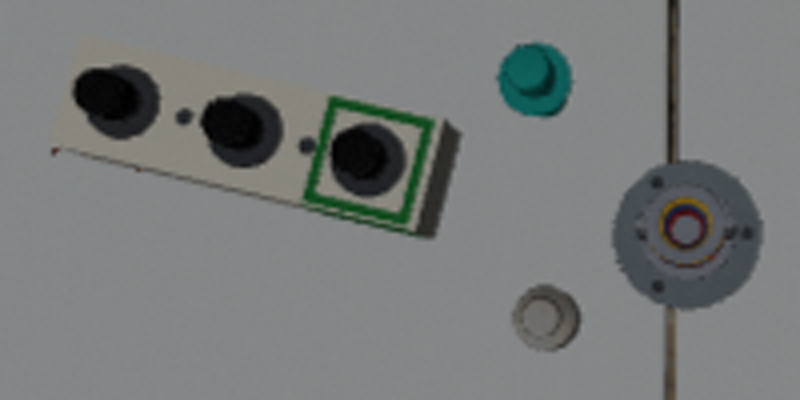

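The crop confirms it: the black-handled pin in the green frame at crop (360,155) is the one to take, and the turquoise one at (535,75) is the decoy. I move above it with the jaws across the row.

Emit:
apply_moves:
  moves:
    - {"xyz":[50,5,-28],"roll":0.17}
    - {"xyz":[100,11,-56],"roll":0.35}
    - {"xyz":[150,16,-84],"roll":0.53}
    - {"xyz":[200,22,-112],"roll":0.7}
    - {"xyz":[250,28,-140],"roll":0.88}
    - {"xyz":[300,33,-168],"roll":1.06}
    - {"xyz":[350,40,-196],"roll":1.24}
    - {"xyz":[407,44,-224],"roll":1.41}
    - {"xyz":[407,44,-224],"roll":1.41}
    - {"xyz":[407,44,-224],"roll":1.41}
  jaw: 1
  squeeze: 40

```text
clock: 1.95
ee_pos: [0.5271, 0.2203, 0.3606]
orientation: [[-0.219, -0.001, 0.976], [-0.976, 0.0, -0.219], [-0.0, -1.0, -0.001]]
wrist_force: [-0.7, -0.6, -0.1]
gripper_width: 0.0853
```

```bash
python3 - <<'E'
from h import *
s,im,d=snap("wrist","w1.png");np.save("w1.npy",d)
i=camera_info("wrist");print({k:np.round(v,4).tolist() if not isinstance(v,str) else v for k,v in i.items()})
print(s["ee_pos"],s["orientation"].round(4).tolist(),s["joint_pos"].round(1))
print([(np.round(x["location"]),round(x["confidence"],2)) for x in look_for("wrist","pin_a")])
E
```

```text
{'camera_matrix': [[325.1923, 0.0, 283.5192], [0.0, 325.1923, 212.2854], [0.0, 0.0, 1.0]], 'tool_from_camera': [[-0.0005, 0.9515, 0.3078, -0.0783], [0.001, -0.3078, 0.9515, 0.0298], [1.0, 0.0008, -0.0008, -0.0002], [0.0, 0.0, 0.0, 1.0]]}
[0.52708694 0.22032423 0.36060057] [[-0.2193, -0.0006, 0.9757], [-0.9757, 0.0003, -0.2193], [-0.0002, -1.0, -0.0007]] [14.8  7.4 98.3  0.  74.4 27.4]
[(array([287., 208.]), 0.94), (array([285., 114.]), 0.91), (array([288.,  23.]), 0.76), (array([352., 282.]), 0.7)]
```

View pics/w1.png

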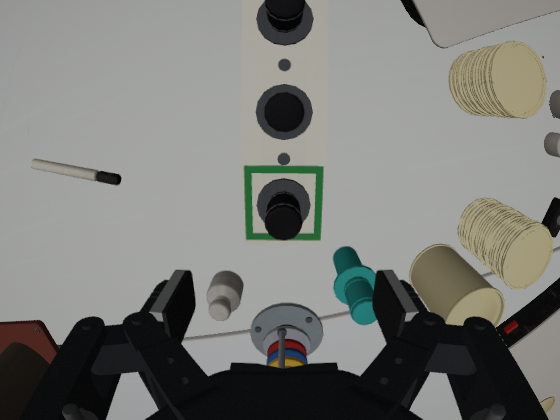

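The green frame spans (244–324, 166–240) and its pin's handle top is at about (284,222), with the gauge at (287,328). I turn these into positions.

```bash
cat >> h.py <<'E'
def wray(u,v,s):
    c=camera_info("wrist");K=np.array(c["camera_matrix"]);T=np.array(c["tool_from_camera"])
    x=(np.asarray(u,float)-K[0,2])/K[0,0];y=(np.asarray(v,float)-K[1,2])/K[1,1];r=np.hypot(x,y)+1e-12
    d=np.stack([np.sin(r)*x/r,np.sin(r)*y/r,np.cos(r)],-1)
    R=np.array(s["orientation"]);o=np.array(s["ee_pos"])
    return R@T[:3,3]+o, d@T[:3,:3].T@R.T, np.cos(r)
def wplane(u,v,h,s):
    o,d,_=wray(u,v,s); return o+d*((h-o[2])/d[...,2])[...,None]
def wcloud(depth,s):
    V,U=np.mgrid[:420,:560];o,d,c=wray(U,V,s);
    return o+d*(depth/c)[...,None]
E
python3 - <<'E'
from h import *
s=get_state();im=cv2.imread('pics/w1.png');d=np.load('w1.npy')
hsv=cv2.cvtColor(im,cv2.COLOR_BGR2HSV)
m=(hsv[...,0]>50)&(hsv[...,0]<75)&(hsv[...,1]>120)
v,u=np.nonzero(m);k=(abs(u-284)<60)&(abs(v-203)<60)
p=wplane(u[k],v[k],.072,s);print("green",len(p),cv2.minAreaRect((p[:,:2]*1000).astype(np.float32)))
W=wcloud(d,s)
for n,(x,y),lo,hi,rr in(("handle",(.527,.22),.117,.13,.03),("collar",(.527,.22),.0745,.084,.03),("gaugetop",(.489,.036),.085,.1,.04),("foot",(.489,.036),.003,.015,.06)):
    q=W[(np.hypot(W[...,0]-x,W[...,1]-y)<rr)&(W[...,2]>lo)&(W[...,2]<hi)]
    if len(q):print(n,len(q),q.mean(0).round(4),[np.round(a,4) for a in cv2.minEnclosingCircle(q[:,:2].astype(np.float32))])
g=cv2.cvtColor(im,cv2.COLOR_BGR2GRAY)
# handle top as dark blob near
mm=((g<28)&(np.hypot(*(np.mgrid[:420,:560]-np.array([213,284])[:,None,None]))<45)).astype(np.uint8)
v,u=np.nonzero(mm);print("black rows",v.min(),v.max(),"cols",u.min(),u.max())
E
```

```text
green 1512 ((526.0869140625, 223.6483154296875), (63.3119010925293, 63.3031005859375), 77.03335571289062)
handle 1103 [0.5265 0.2256 0.1226] [array([0.5262, 0.2242]), np.float64(0.0134)]
collar 1166 [0.529  0.2296 0.0778] [array([0.5271, 0.2201]), np.float64(0.03)]
gaugetop 63 [0.4901 0.0648 0.0902] [array([0.4918, 0.0626]), np.float64(0.0072)]
foot 2053 [0.4924 0.0567 0.0089] [array([0.4889, 0.036 ]), np.float64(0.06)]
black rows 192 239 cols 265 301
```

Emit:
apply_moves:
  moves:
    - {"xyz":[-2.7,30,-1.2],"roll":0}
    - {"xyz":[-2.7,60,-1.2],"roll":0}
    - {"xyz":[-2.7,85,-1.2],"roll":0}
    - {"xyz":[-2.7,103,-1.2],"roll":0}
    - {"xyz":[-2.7,103,-1.2],"roll":0}
    - {"xyz":[-2.7,103,-1.2],"roll":0}

```text
clock: 2.8
ee_pos: [0.5268, 0.2239, 0.2588]
orientation: [[-0.218, 0.002, 0.976], [-0.976, 0.0, -0.218], [-0.001, -1.0, 0.001]]
wrist_force: [0.2, -0.2, 0.2]
gripper_width: 0.0857
```

Emit:
apply_moves:
  moves:
    - {"xyz":[0,0,0],"roll":0}
    - {"xyz":[0,0,0],"roll":0}
    - {"xyz":[0,0,0],"roll":0}
    - {"xyz":[0,0,0],"roll":0}
    - {"xyz":[0,0,0],"roll":0}
    - {"xyz":[0,0,0],"roll":0}
    - {"xyz":[0,0,0],"roll":0}
    - {"xyz":[0,0,0],"roll":0}
  jaw: 0
  squeeze: 50

```text
clock: 3.8
ee_pos: [0.5267, 0.2234, 0.2581]
orientation: [[-0.219, 0.001, 0.976], [-0.976, 0.0, -0.219], [-0.0, -1.0, 0.001]]
wrist_force: [-0.4, -1.5, 5.4]
gripper_width: 0.0251
```

Emit:
apply_moves:
  moves:
    - {"xyz":[0,-10,0],"roll":0}
    - {"xyz":[0,-30,0],"roll":0}
    - {"xyz":[0,-60,0],"roll":0}
    - {"xyz":[0,-90,0],"roll":0}
    - {"xyz":[0,-120,0],"roll":0}
    - {"xyz":[0,-130,0],"roll":0}
    - {"xyz":[0,-130,0],"roll":0}
    - {"xyz":[0,-130,0],"roll":0}

```text
clock: 4.8
ee_pos: [0.526, 0.2233, 0.3861]
orientation: [[-0.219, -0.003, 0.976], [-0.976, -0.001, -0.219], [0.001, -1.0, -0.002]]
wrist_force: [0.9, 0.1, -2.0]
gripper_width: 0.0248
```

```bash
python3 - <<'E'
from h import *
s,im,d=snap("wrist","w2.png");np.save("w2.npy",d)
print(s["ee_pos"],s["wrist_force"],s["gripper_width"],s["orientation"].round(4).tolist())
W=wcloud(d,s);P=(W-s["ee_pos"])@np.array(s["orientation"])
m=(np.hypot(P[...,0],P[...,2])<.03)&(P[...,1]>.16)&(P[...,1]<.26)&(d>0)
q=P[m]
for a in np.arange(.16,.26,.005):
    k=q[(q[:,1]>=a)&(q[:,1]<a+.005)]
    if len(k)>5: print(round(a,3),len(k),"x",np.percentile(k[:,0],[2,50,98]).round(4),"z",np.percentile(k[:,2],[1,50,99]).round(4))
E
```

```text
[0.52603303 0.22327705 0.38614866] [ 0.87194124  0.14050739 -1.99313557] 0.024800440799526702 [[-0.2192, -0.0025, 0.9757], [-0.9757, -0.0006, -0.2192], [0.0012, -1.0, -0.0023]]
0.16 539 x [-0.0129 -0.0103 -0.0038] z [-0.0251 -0.0005  0.0244]
0.165 342 x [-0.0126 -0.0105 -0.0037] z [-0.0226 -0.      0.0188]
0.17 225 x [-0.0129 -0.0109 -0.0036] z [-0.0129 -0.      0.0129]
0.175 726 x [-0.0203 -0.0125 -0.0052] z [-0.0193  0.0005  0.0187]
0.18 1068 x [-0.0213 -0.0135 -0.0049] z [-0.0201 -0.0005  0.0197]
0.205 63 x [-0.0139 -0.0131 -0.011 ] z [-0.0079 -0.      0.0079]
0.21 88 x [-0.0138 -0.0127 -0.0088] z [-0.0103 -0.0003  0.0103]
0.215 103 x [-0.0138 -0.0124 -0.007 ] z [-0.0119 -0.      0.0118]
0.22 96 x [-0.0137 -0.0118 -0.0053] z [-0.0128 -0.0003  0.0126]
0.225 96 x [-0.0137 -0.0122 -0.004 ] z [-0.0136 -0.0003  0.0124]
0.23 85 x [-0.0137 -0.0121 -0.0047] z [-0.0127 -0.      0.0127]
0.235 84 x [-0.0136 -0.012  -0.0043] z [-0.0131 -0.      0.013 ]
0.24 72 x [-0.0137 -0.0122 -0.005 ] z [-0.0126  0.0007  0.0127]
```

View pics/w2.png

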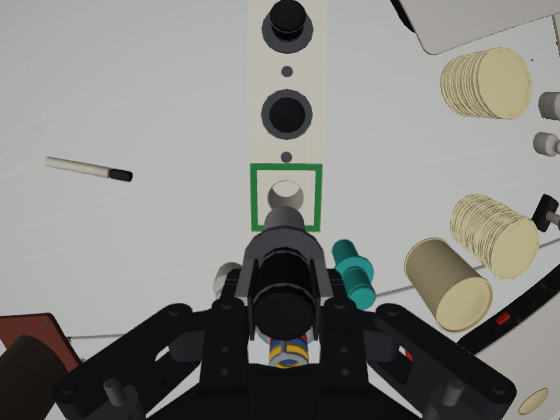

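The nest is empty and the pin hangs straight in the jaws: its axis is at x≈0, z≈0 in the tool, and the shank is about 26–28 mm wide by depth. I go past the gauge so the wrist camera looks down on it.

Emit:
apply_moves:
  moves:
    - {"xyz":[35,0,0],"roll":0}
    - {"xyz":[75,0,1],"roll":0}
    - {"xyz":[120,0,2],"roll":0}
    - {"xyz":[165,0,3],"roll":0}
    - {"xyz":[210,0,4],"roll":0}
    - {"xyz":[250,0,4],"roll":0}
    - {"xyz":[279,0,4],"roll":0}
    - {"xyz":[279,0,4],"roll":0}
    - {"xyz":[279,0,4],"roll":0}
    - {"xyz":[279,0,4],"roll":0}

```text
clock: 6.1
ee_pos: [0.4694, -0.0489, 0.3873]
orientation: [[-0.218, -0.001, 0.976], [-0.976, 0.0, -0.218], [-0.0, -1.0, -0.001]]
wrist_force: [0.1, 0.4, -2.4]
gripper_width: 0.0248
```

```bash
python3 - <<'E'
from h import *
s,im,d=snap("wrist","w3.png");np.save("w3.npy",d)
print(s["ee_pos"],s["orientation"].round(4).tolist())
W=wcloud(d,s)
x,y=.489,.038
for n,lo,hi,rr in(("top",.088,.097,.026),("rods+ring",.085,.1,.035),("foot",.003,.013,.05)):
    q=W[(np.hypot(W[...,0]-x,W[...,1]-y)<rr)&(W[...,2]>lo)&(W[...,2]<hi)]
    if len(q):print(n,len(q),q.mean(0).round(4),[np.round(a,4) for a in cv2.minEnclosingCircle(q[:,:2].astype(np.float32))])
cv2.imwrite('pics/w3c.png',cv2.resize(im[100:340,140:430,::-1],None,fx=2.4,fy=2.4,interpolation=cv2.INTER_CUBIC))
E
```

```text
[ 0.46936681 -0.04888282  0.38732475] [[-0.218, -0.0006, 0.9759], [-0.9759, 0.0005, -0.218], [-0.0003, -1.0, -0.0007]]
top 1545 [0.4889 0.0376 0.093 ] [array([0.489, 0.038]), np.float64(0.0261)]
rods+ring 1584 [0.4889 0.0372 0.093 ] [array([0.4892, 0.037 ]), np.float64(0.028)]
foot 2970 [0.4883 0.0357 0.009 ] [array([0.4884, 0.0395]), np.float64(0.0487)]
```

View pics/w3c.png

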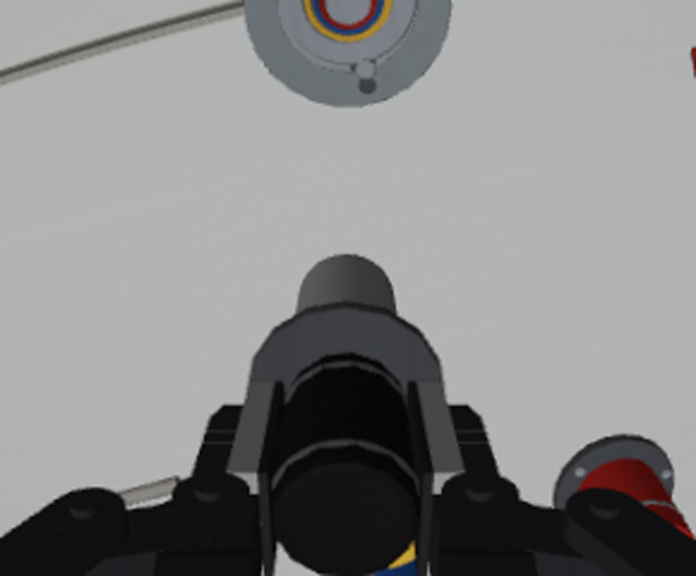

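The gauge shows from above at about (0.489, 0.037), matching the overhead measurement, and the pin hangs straight. I go over the mouth.

Emit:
apply_moves:
  moves:
    - {"xyz":[-30,0,0],"roll":0}
    - {"xyz":[-60,0,0],"roll":0}
    - {"xyz":[-80,0,0.3],"roll":0}
    - {"xyz":[-88.3,0,0.3],"roll":0}
    - {"xyz":[-88.3,10,0.3],"roll":0}
    - {"xyz":[-88.3,20,0.3],"roll":0}
    - {"xyz":[-88.3,30,0.3],"roll":0}
    - {"xyz":[-88.3,36,0.3],"roll":0}
    - {"xyz":[-88.3,36,0.3],"roll":0}
    - {"xyz":[-88.3,36,0.3],"roll":0}

```text
clock: 7.4
ee_pos: [0.4891, 0.0362, 0.352]
orientation: [[-0.219, 0.001, 0.976], [-0.976, -0.0, -0.219], [-0.0, -1.0, 0.001]]
wrist_force: [-0.1, 0.3, -2.1]
gripper_width: 0.025
```

```bash
python3 - <<'E'
from h import *
s=get_state();print(s["ee_pos"].round(5),s["wrist_force"].round(2),s["orientation"].round(4).tolist())
s2,im,d=snap("wrist",None);W=wcloud(d,s)
q=W[(np.hypot(W[...,0]-.489,W[...,1]-.0372)<.05)&(W[...,2]>.089)&(W[...,2]<.097)];print("ring",len(q),q.mean(0).round(4))
# top cam: gauge visible?
a=im[120:420,130:430,::-1]
_,t,_=snap("scene");b=t[190:290,215:315,::-1]
cv2.imwrite('pics/w4.png',np.hstack([cv2.resize(a,(400,400)),cv2.resize(b,(400,400),interpolation=cv2.INTER_CUBIC)]))
E
```

```text
[0.48908 0.03623 0.35201] [-0.08  0.3  -2.07] [[-0.2194, 0.0005, 0.9756], [-0.9756, -0.0001, -0.2194], [-0.0, -1.0, 0.0005]]
ring 1230 [0.4905 0.0465 0.093 ]
```

View pics/w4.png

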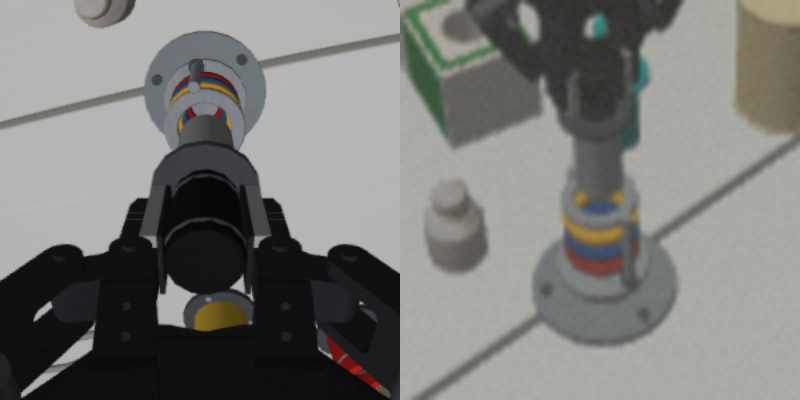

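It looks aligned. I trim by 0.8 mm and descend into the top ring, watching the force (free baseline about −2.1 N).

Emit:
apply_moves:
  moves:
    - {"xyz":[-0.8,3,0],"roll":0}
    - {"xyz":[-0.8,6,0],"roll":0}
    - {"xyz":[-0.8,9,0],"roll":0}
    - {"xyz":[-0.8,12,0],"roll":0}
    - {"xyz":[-0.8,15,0],"roll":0}
    - {"xyz":[-0.8,15,0],"roll":0}
    - {"xyz":[-0.8,15,0],"roll":0}

```text
clock: 8.38
ee_pos: [0.4891, 0.0371, 0.3368]
orientation: [[-0.219, 0.0, 0.976], [-0.976, -0.0, -0.219], [0.0, -1.0, 0.0]]
wrist_force: [-0.0, -0.5, -1.4]
gripper_width: 0.0246
```

Emit:
apply_moves:
  moves:
    - {"xyz":[0,2,0],"roll":0}
    - {"xyz":[0,4,0],"roll":0}
    - {"xyz":[0,6,0],"roll":0}
    - {"xyz":[0,6,0],"roll":0}
    - {"xyz":[0,6,0],"roll":0}

```text
clock: 9.0
ee_pos: [0.4891, 0.0372, 0.3307]
orientation: [[-0.219, -0.0, 0.976], [-0.976, -0.0, -0.219], [0.0, -1.0, 0.0]]
wrist_force: [-0.0, -0.9, -1.4]
gripper_width: 0.0248
```

Emit:
apply_moves:
  moves:
    - {"xyz":[0,1.5,0],"roll":0}
    - {"xyz":[0,3,0],"roll":0}
    - {"xyz":[0,4.5,0],"roll":0}
    - {"xyz":[0,6,0],"roll":0}
    - {"xyz":[0,6,0],"roll":0}
    - {"xyz":[0,6,0],"roll":0}

```text
clock: 9.75
ee_pos: [0.4891, 0.0371, 0.3247]
orientation: [[-0.219, 0.0, 0.976], [-0.976, 0.0, -0.219], [-0.0, -1.0, 0.0]]
wrist_force: [0.9, -0.2, -1.5]
gripper_width: 0.0251
```

Emit:
apply_moves:
  moves:
    - {"xyz":[0,1.5,0],"roll":0}
    - {"xyz":[0,3,0],"roll":0}
    - {"xyz":[0,3,0],"roll":0}
    - {"xyz":[0,3,0],"roll":0}

```text
clock: 10.25
ee_pos: [0.4892, 0.0372, 0.3219]
orientation: [[-0.219, 0.0, 0.976], [-0.976, 0.0, -0.219], [-0.0, -1.0, 0.0]]
wrist_force: [-0.2, 0.5, 0.3]
gripper_width: 0.0247
```

Emit:
apply_moves:
  moves:
    - {"xyz":[0,1,0],"roll":0}
    - {"xyz":[0,2,0],"roll":0}
    - {"xyz":[0,3,0],"roll":0}
    - {"xyz":[0,3,0],"roll":0}
    - {"xyz":[0,3,0],"roll":0}
    - {"xyz":[0,3,0],"roll":0}

```text
clock: 11.0
ee_pos: [0.4892, 0.0371, 0.3189]
orientation: [[-0.219, 0.0, 0.976], [-0.976, -0.0, -0.219], [-0.0, -1.0, 0.0]]
wrist_force: [-0.5, -0.1, 4.2]
gripper_width: 0.0249
```

```bash
python3 - <<'E'
from h import *
s,im,d=snap("wrist","w5.png");W=wcloud(d,s)
print(s["ee_pos"].round(4),s["wrist_force"].round(2),s["moment"].round(2))
q=W[(np.hypot(W[...,0]-.489,W[...,1]-.0372)<.024)&(W[...,2]>.08)&(W[...,2]<.097)];print("ring",len(q),q.mean(0).round(4),np.median(q[:,2]))
P=(W-s["ee_pos"])@np.array(s["orientation"])
m=(np.hypot(P[...,0],P[...,2])<.03)&(P[...,1]>.165)&(P[...,1]<.255)&(d>0)
q=P[m]
for a in np.arange(.165,.255,.005):
    k=q[(q[:,1]>=a)&(q[:,1]<a+.005)]
    if len(k)>5: print(round(a,3),len(k),"x",np.percentile(k[:,0],[2,50]).round(4),"z",np.percentile(k[:,2],[1,99]).round(4))
# compare pin shank width in w3 (free hanging): cloud points in w2/w3
d3=np.load('w3.npy');v=190+0
# pixel width: shank vs collar in w3
im3=cv2.imread('pics/w3.png');g=cv2.cvtColor(im3,cv2.COLOR_BGR2GRAY).astype(int)
for r in(212,216,220,224,245,250):
    dz=d3[r,200:370];k=np.nonzero((dz>0)&(dz<.27))[0]
    print(r,k.min()+200 if len(k) else None,k.max()+200 if len(k) else None,len(k),np.round(dz[k].mean(),4) if len(k) else None)
E
```

```text
[0.4892 0.0371 0.3189] [-0.47 -0.05  4.15] [ 0.14 -0.01  0.02]
ring 1506 [0.4915 0.0486 0.0884] 0.08817387478219889
0.165 365 x [-0.0127 -0.0104] z [-0.0224  0.0205]
0.17 207 x [-0.0129 -0.011 ] z [-0.0128  0.0157]
0.175 805 x [-0.0206 -0.0126] z [-0.0199  0.0183]
0.18 998 x [-0.0213 -0.0137] z [-0.02    0.0197]
0.205 63 x [-0.0137 -0.0132] z [-0.0079  0.0079]
0.21 94 x [-0.0139 -0.0126] z [-0.0109  0.0103]
0.215 97 x [-0.0137 -0.0121] z [-0.0118  0.0117]
0.22 102 x [-0.0138 -0.012 ] z [-0.0127  0.0126]
0.225 341 x [-0.0267 -0.0134] z [-0.0222  0.0204]
0.23 1144 x [-0.0228 -0.0129] z [-0.0226  0.0219]
0.235 63 x [-0.0275 -0.0189] z [-0.0203  0.0155]
0.24 37 x [-0.0276 -0.0212] z [-0.0199  0.0199]
0.245 255 x [-0.0273 -0.0186] z [-0.0214  0.0207]
0.25 29 x [-0.0276 -0.0226] z [-0.018   0.0177]
212 269 298 30 0.2154
216 267 301 35 0.2087
220 265 303 39 0.203
224 264 303 40 0.1954
245 248 319 71 0.1634
250 245 323 79 0.1624
```

The tower is pressed about 4.6 mm (ring top 93.0→88.4 mm). The contact depth matches yellow, with a side force under 0.5 N. I check against an off-centre hang by fitting the shank's radius from the depth data.

```bash
python3 - <<'E'
from h import *
from scipy.optimize import least_squares
s=get_state()
T=dict(s)
for f in("w2","w3"):
    d=np.load(f+'.npy')
    T["ee_pos"]=np.zeros(3);T["orientation"]=np.eye(3)
    P=wcloud(d,T)
    for n,a,b in(("handle",.166,.174),("shank",.208,.242)):
        q=P[(np.hypot(P[...,0],P[...,2])<(.0155))&(P[...,1]>a)&(P[...,1]<b)&(d>0)]
        r=least_squares(lambda p:np.hypot(q[:,0]-p[0],q[:,2]-p[1])-p[2],[0,0,.013],loss='soft_l1',f_scale=.0005)
        print(f,n,len(q),(r.x*1000).round(2))
E
```

```text
w2 handle 372 [ 1.02 -0.21 13.54]
w2 shank 617 [ 0.42 -0.15 13.97]
w3 handle 370 [ 1.07 -0.21 13.57]
w3 shank 615 [ 0.41 -0.17 13.96]
```

Shank radius 14.0 mm, so this is the 28 mm pin and the yellow ring is a true stop. I hold briefly at a lighter press, withdraw, and go past the yellow socket for a near look.

Emit:
apply_moves:
  moves:
    - {"xyz":[0,-1.4,0],"roll":0}
    - {"xyz":[0,-1.4,0],"roll":0}
    - {"xyz":[0,-1.4,0],"roll":0}
    - {"xyz":[0,-1.4,0],"roll":0}
    - {"xyz":[0,-1.8,0],"roll":0}
    - {"xyz":[0,-1.8,0],"roll":0}
    - {"xyz":[0,-1.8,0],"roll":0}
    - {"xyz":[0,-1.8,0],"roll":0}

```text
clock: 12.05
ee_pos: [0.4891, 0.0371, 0.3205]
orientation: [[-0.219, 0.0, 0.976], [-0.976, -0.0, -0.219], [0.0, -1.0, 0.0]]
wrist_force: [1.3, 0.5, 1.8]
gripper_width: 0.0249
```

Emit:
apply_moves:
  moves:
    - {"xyz":[0,-8,0],"roll":0}
    - {"xyz":[0,-16,0],"roll":0}
    - {"xyz":[0,-26,0],"roll":0}
    - {"xyz":[0,-40,0],"roll":0}
    - {"xyz":[0,-55,0],"roll":0}
    - {"xyz":[0,-65,0],"roll":0}
    - {"xyz":[0,-65,0],"roll":0}

```text
clock: 12.92
ee_pos: [0.4894, 0.0371, 0.3868]
orientation: [[-0.219, 0.002, 0.976], [-0.976, -0.0, -0.219], [-0.0, -1.0, 0.002]]
wrist_force: [0.3, -0.1, -1.3]
gripper_width: 0.0248
```

Emit:
apply_moves:
  moves:
    - {"xyz":[35,0,2],"roll":0}
    - {"xyz":[80,0,4],"roll":0}
    - {"xyz":[130,0,6],"roll":0}
    - {"xyz":[180,0,8],"roll":0}
    - {"xyz":[230,0,11],"roll":0}
    - {"xyz":[280,0,14],"roll":0}
    - {"xyz":[311,0,14.6],"roll":0}
    - {"xyz":[311,0,14.6],"roll":0}
    - {"xyz":[311,0,14.6],"roll":0}
    - {"xyz":[311,0,14.6],"roll":0}

```text
clock: 14.18
ee_pos: [0.4354, -0.2685, 0.3852]
orientation: [[-0.218, -0.0, 0.976], [-0.976, 0.001, -0.218], [-0.001, -1.0, -0.001]]
wrist_force: [-0.2, -0.5, -1.5]
gripper_width: 0.025
```

```bash
python3 - <<'E'
from h import *
s,im,d=snap("wrist","w6.png");W=wcloud(d,s)
print(s["ee_pos"].round(4),s["wrist_force"].round(2),s["orientation"].round(4).tolist())
hsv=cv2.cvtColor(im,cv2.COLOR_RGB2HSV)
y=(abs(hsv[...,0].astype(int)-23)<9)&(hsv[...,1]>100)
m=(np.hypot(W[...,0]-.4545,W[...,1]+.182)<.045)&(abs(W[...,2]-.0725)<.004)&y
q=W[m].astype(np.float32);print(len(q),q.mean(0).round(4),cv2.minEnclosingCircle(q[:,:2]))
v,u=np.nonzero(m);print(u.min(),u.max(),v.min(),v.max())
E
```

```text
[ 0.4354 -0.2685  0.3852] [-0.17 -0.45 -1.52] [[-0.218, -0.0004, 0.976], [-0.976, 0.0006, -0.218], [-0.0005, -1.0, -0.0005]]Traceback (most recent call last):
  File "<stdin>", line 7, in <module>
cv2.error: OpenCV(4.12.0) /io/opencv/modules/imgproc/src/shapedescr.cpp:201: error: (-215:Assertion failed) count >= 0 && (depth == CV_32F || depth == CV_32S) in function 'minEnclosingCircle'
```

```bash
python3 - <<'E'
from h import *
s,im,d=snap("wrist");W=wcloud(d,s)
m=(np.hypot(W[...,0]-.4545,W[...,1]+.182)<.045)&(W[...,2]>.05)&(W[...,2]<.09)
q=W[m].astype(np.float32);print(len(q),im[m].mean(0) if len(q) else 0)
for a in np.arange(.05,.09,.004):
    k=q[(q[:,2]>=a)&(q[:,2]<a+.004)]
    if len(k)>3: print(a.round(3),len(k),k.mean(0).round(4),np.round(cv2.minEnclosingCircle(np.ascontiguousarray(k[:,:2]))[0],4),cv2.minEnclosingCircle(np.ascontiguousarray(k[:,:2]))[1])
E
```

```text
1708 [191.2412178  157.16510539  54.00644028]
0.05 29 [ 0.4548 -0.1817  0.0523] [ 0.4539 -0.1839] 0.016312142834067345
0.054 29 [ 0.4556 -0.178   0.0561] [ 0.4542 -0.1838] 0.016239438205957413
0.058 19 [ 0.4557 -0.1763  0.0604] [ 0.4545 -0.1838] 0.01623602584004402
0.062 25 [ 0.4551 -0.1769  0.0642] [ 0.4539 -0.1835] 0.016258375719189644
0.066 37 [ 0.4566 -0.1794  0.0682] [ 0.4542 -0.1838] 0.016291216015815735
0.07 1452 [ 0.4544 -0.1835  0.0728] [ 0.4542 -0.1835] 0.02531261183321476
0.074 117 [ 0.453  -0.184   0.0743] [ 0.4542 -0.184 ] 0.024676190689206123
```

View pics/w6.png

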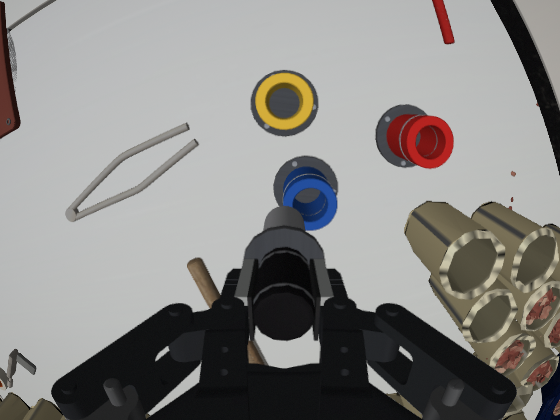

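The yellow socket's mouth is at image (285,101), world (0.454, −0.184), z 72.8 mm, and its bore radius of 16 mm matches. I move over it.

Emit:
apply_moves:
  moves:
    - {"xyz":[-30,0,0],"roll":0}
    - {"xyz":[-60,0,0],"roll":0}
    - {"xyz":[-80,0,0],"roll":0}
    - {"xyz":[-87,10,0],"roll":0}
    - {"xyz":[-87,25,0],"roll":0}
    - {"xyz":[-87,40,0],"roll":0}
    - {"xyz":[-87,52,0],"roll":0}
    - {"xyz":[-87,56,0],"roll":0}
    - {"xyz":[-87,56,0],"roll":0}
    - {"xyz":[-87,56,0],"roll":0}

```text
clock: 15.52
ee_pos: [0.4545, -0.1849, 0.3301]
orientation: [[-0.219, 0.001, 0.976], [-0.976, -0.001, -0.219], [0.0, -1.0, 0.001]]
wrist_force: [0.8, 0.5, -1.0]
gripper_width: 0.025
```

Emit:
apply_moves:
  moves:
    - {"xyz":[-1,3,-0.2],"roll":0}
    - {"xyz":[-1,7,-0.2],"roll":0}
    - {"xyz":[-1,11,-0.2],"roll":0}
    - {"xyz":[-1,15,-0.2],"roll":0}
    - {"xyz":[-1,20,-0.2],"roll":0}
    - {"xyz":[-1,20,-0.2],"roll":0}

```text
clock: 16.27
ee_pos: [0.4541, -0.1834, 0.3089]
orientation: [[-0.219, -0.001, 0.976], [-0.976, 0.001, -0.219], [-0.0, -1.0, -0.001]]
wrist_force: [0.7, -0.1, -2.8]
gripper_width: 0.0249
```

Emit:
apply_moves:
  moves:
    - {"xyz":[0,6,0],"roll":0}
    - {"xyz":[0,12,0],"roll":0}
    - {"xyz":[0,19,0],"roll":0}
    - {"xyz":[0,26,0],"roll":0}
    - {"xyz":[0,33,0],"roll":0}
    - {"xyz":[0,40,0],"roll":0}
    - {"xyz":[0,44,0],"roll":0}
    - {"xyz":[0,44,0],"roll":0}
    - {"xyz":[0,44,0],"roll":0}

```text
clock: 17.4
ee_pos: [0.4544, -0.1837, 0.2658]
orientation: [[-0.219, 0.0, 0.976], [-0.976, -0.0, -0.219], [0.0, -1.0, 0.0]]
wrist_force: [0.0, 0.4, -2.1]
gripper_width: 0.0246
```

Emit:
apply_moves:
  moves:
    - {"xyz":[0,2,0],"roll":0}
    - {"xyz":[0,4,0],"roll":0}
    - {"xyz":[0,6,0],"roll":0}
    - {"xyz":[0,7,0],"roll":0}
    - {"xyz":[0,7,0],"roll":0}
    - {"xyz":[0,7,0],"roll":0}

```text
clock: 18.15
ee_pos: [0.4543, -0.1836, 0.2585]
orientation: [[-0.219, 0.0, 0.976], [-0.976, -0.0, -0.219], [0.0, -1.0, 0.0]]
wrist_force: [-1.0, -0.5, -1.8]
gripper_width: 0.0249
```

Emit:
apply_moves:
  moves:
    - {"xyz":[0,0.5,0],"roll":0}
    - {"xyz":[0,0.5,0],"roll":0}
    - {"xyz":[0,0.5,0],"roll":0}

```text
clock: 18.52
ee_pos: [0.4543, -0.1836, 0.2582]
orientation: [[-0.219, 0.0, 0.976], [-0.976, -0.0, -0.219], [0.0, -1.0, 0.0]]
wrist_force: [-0.2, 0.3, -1.2]
gripper_width: 0.0253
```

Emit:
apply_moves:
  moves:
    - {"xyz":[0,0,0],"roll":0}
    - {"xyz":[0,0,0],"roll":0}
    - {"xyz":[0,0,0],"roll":0}
    - {"xyz":[0,0,0],"roll":0}
    - {"xyz":[0,0,0],"roll":0}
    - {"xyz":[0,0,0],"roll":0}
    - {"xyz":[0,0,0],"roll":0}
    - {"xyz":[0,0,0],"roll":0}
  jaw: 1

```text
clock: 19.52
ee_pos: [0.4543, -0.1836, 0.258]
orientation: [[-0.219, -0.0, 0.976], [-0.976, -0.0, -0.219], [0.0, -1.0, -0.0]]
wrist_force: [0.4, 0.1, 0.5]
gripper_width: 0.0855
```

Emit:
apply_moves:
  moves:
    - {"xyz":[0,-15,0],"roll":0}
    - {"xyz":[0,-35,0],"roll":0}
    - {"xyz":[0,-65,0],"roll":0}
    - {"xyz":[0,-100,0],"roll":0}
    - {"xyz":[0,-140,0],"roll":0}
    - {"xyz":[50,-150,0],"roll":0}
    - {"xyz":[80,-150,0],"roll":0}
    - {"xyz":[80,-150,0],"roll":0}
    - {"xyz":[80,-150,0],"roll":0}

```text
clock: 20.65
ee_pos: [0.4367, -0.2612, 0.4084]
orientation: [[-0.219, 0.0, 0.976], [-0.976, 0.0, -0.219], [-0.0, -1.0, 0.0]]
wrist_force: [-0.4, 1.0, 0.3]
gripper_width: 0.0849
```

```bash
python3 - <<'E'
from h import *
s,im,d=snap("wrist","w7.png");W=wcloud(d,s);print(s["ee_pos"],s["wrist_force"].round(1),s["gripper_width"])
for n,lo,hi in(("handle top",.115,.14),("collar",.0735,.085)):
    q=W[(np.hypot(W[...,0]-.4542,W[...,1]+.1837)<.03)&(W[...,2]>lo)&(W[...,2]<hi)].astype(np.float32)
    c=cv2.minEnclosingCircle(np.ascontiguousarray(q[:,:2]));print(n,len(q),q.mean(0),np.percentile(q[:,2],[10,50,90]),c)
_,t,_=snap("scene","s7.png")
cv2.imwrite('pics/f.png',np.hstack([im[:,:,::-1][:, 80:480],t[:,:,::-1][:,80:480]]))
E
```

```text
[ 0.43669068 -0.26124513  0.40842286] [-0.4  1.   0.3] 0.08490883264133656
handle top 879 [ 0.45399144 -0.18381476  0.12236325] [0.12082282 0.12273927 0.12379851] ((0.4539276659488678, -0.1837596744298935), 0.01368617918342352)
collar 966 [ 0.45395467 -0.1840055   0.07751583] [0.07417318 0.0779049  0.07888684] ((0.4541979134082794, -0.18346664309501648), 0.02463764324784279)
```

View pics/f.png

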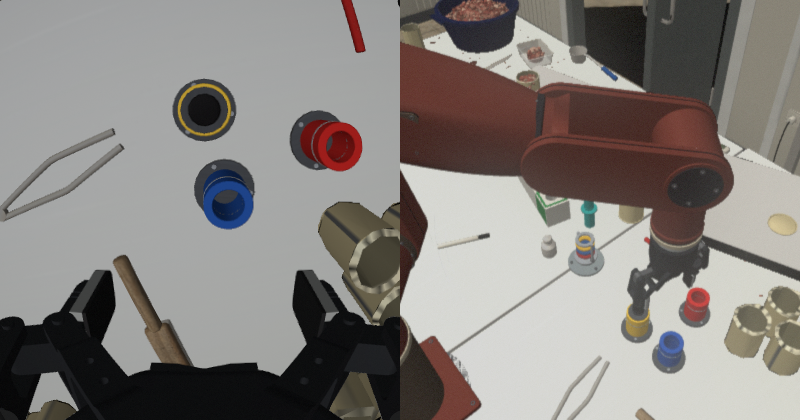

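The pin is fully home. Its handle top is at 122.7 mm (122 expected), its collar top at 77.9 mm (77 expected) and it is centred within 1 mm. In the picture at (204,109) it sits upright in yellow. The gripper is clear, so I hand in.

```bash
python3 -c "
from station import *
print(finish_job())"
```

```text
the job is handed in; nothing more can be done
None
```

The pin from the green-framed nest was stopped by the yellow ring and now stands released in the yellow socket; I handed the job in at about 21 s of the 61 s allowed.

- **Gauging:** The pin passed the steel ring and was stopped at the yellow one. Its nose was about 16.5 mm below the gauge mouth at first contact. I pressed the tower about 4.6 mm with roughly 6 N, then held it about 3 mm down for half a second. The side force was under 0.5 N at full press and about 1.4 N in the lighter hold. The depth images gave a shank radius of 14.0 mm, so this is the 28 mm pin and not one hung off-centre.
- **Last checks:** The handle top is at 122.7 mm and the collar at 77.9 mm, against 122 and 77 mm expected. The pin is within about 1 mm of the socket's centre, and the open gripper is well clear of everything.
- **Weak spots:** The scene camera placed things about 4–6 mm off in y from the other two cameras, so I relied on the wrist and top views. A first colour-filter check on the socket found nothing, so I used depth alone there. I did not measure the other two pins again at the end. The arm never went near them after lifting the first pin clear, when both still stood in their nests.

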